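Cull the marked plate and load the good one into the reader, edges only

TASK

Lay the plate marked with a red cross in the red reject bin, flat and coated side up, and load the other plate, coated side up, into the reader: flat and centred on the white carriage bed between its two orange cheeks. The rack lets you hold a plate only by its short edges and the reader only by its long ones, so on the way set the good plate down on the round rest post, let go and take it again the other way. Hold both plates by their edges only, let nothing touch the blue coated faces, do not drop them, and leave the jar, bottle and beaker alone.

Things in the scene. Friction and masses are not known exactly. Their poses are not given: they have to be found in the camera images.
- good_plate: The good plate, unmarked: green glass 42 (x) x 66 (y) x 4 mm, blue coating 34 x 58 x 1.5 mm centred on its upper face (bare rim 4 mm wide), about 35 g. Origin: centre of the glass underside; z up, y along the long side. Starts coated face up on a rack bed, 20 mm above the bench, in either place.
- reject_plate: The reject plate, the same but with a red cross on its coating: green glass 42 (x) x 66 (y) x 4 mm, blue coating 34 x 58 x 1.5 mm centred on its upper face (bare rim 4 mm wide), about 35 g. Origin: centre of the glass underside; z up, y along the long side. Starts coated face up on a rack bed, 20 mm above the bench, in either place.
- good_plate_coat: The blue coating of the good plate, fixed on it; origin at the centre of the coating's underside, 4 mm above the plate's origin.
- reject_plate_coat: The blue coating with the red cross of the reject plate, fixed on it; origin 4 mm above the plate's origin.
- rack: Fixed yellow drying rack, 160 (x) x 36 (y) mm, origin under its centre. Two beds at x = -37.5 and +37.5 mm, tops 20 mm above the bench, carry a plate each, long side along y, between cheeks along the long edges: 46 mm apart (2 mm play a side), 6 thick, 36 long, 14 mm above the bed. The short ends overhang by 15 mm, free to be taken from above (66 mm wide).
- rest_top (a point): Centre of the top of the rest post: a fixed round steel post with a rubber top, 32 mm across, top 20 mm above the bench, on a foot 68 mm across and 4 mm high. A plate laid centrally on it overhangs on all four sides. Its axes mean nothing; any plate direction will do.
- bed (a point): Centre of the top of the fixed reader's white bed, 20 mm above the bench; z up. Bed 28 mm wide (x), running along y between orange cheeks 72 mm apart (3 mm play per plate end), 6 thick, 32 wide (x), 18 mm above the bed. Plate's long side along y, either way; long edges overhang 7 mm a side. The housing, 150 (x) x 170 (y) x 63 mm high, begins 70 mm away on the -y side.
- bin: Red reject bin, fixed, open on top, 130 (x) x 170 (y) x 35 mm high, walls and floor 4 mm thick. Origin: centre of its underside, z up.
- jar: Bystander: glass jar with blue lid, 56 mm across, 75 mm high, loose. Origin: centre of its underside.
- amber: Bystander: amber bottle, 40 mm across, 90 mm high, loose. Origin: centre of its underside.
- beaker: Bystander: clear beaker, 50 mm across, 60 mm high, loose. Origin: centre of its underside.
Things that resemble listed ones, but are neither listed nor needed, are in the scene too. Leave any black or grey look-alike of the good_plate alone.

How it is judged:
By the outcome, as a careful person would: the job done as asked, in the order asked, and still so for the second after the job is handed in, with the robot touching nothing.
It also fails if it takes over 66 s, if anything falls off the work surface, if the arm or the gripper's body presses on something with over 40 N, if the wrist force passes 120 N, or if a joint passes its speed limit or range.

ROBOT

A 7-joint arm with a two-finger parallel gripper is mounted at the origin on the work surface. World frame = base frame: x ahead of the robot, y to its left, z up, the work surface at z = 0. Lengths are in m, angles in rad, forces in N, time in s.
With the tool pointing down it reaches from about 0.4 to 0.85 m from the base axis. Payload 6.9 kg.
Tool frame: the origin (TCP) lies midway between the tips of the shut fingers; the grasp point (between the pads) lies behind it (ctrl.pinch_z is the z of the grasp point in the tool frame, in m); z points along the fingers, y is the line along which they close (so a half turn about z gives the same grasp; the last joint's range is limited). The gripper opens to 85 mm and grips with 20 to 120 N. Pads are 22 mm wide; open, the fingers measure 114 mm over their backs; the gripper's body (76 mm by 85 mm) begins 54 mm behind the grasp point. The pads swing forward as they close: fully open they stand 13 mm farther back than shut.
Start: joints at [1.268, 0.507, -0.238, 1.5, 0.126, 1.149, -0.155], TCP at [0.248, -0.573, 0.198] pointing down, gripper open.
Joint ranges: [-3.08, 3.08], [-0.24, 2.05], [-1.43, 1.35], [0, 2.5], [-1.52, 4.66], [0.17, 1.96], [-2.89, 2.89]. Speed limits (rad/s): [2.39, 2.39, 3.14, 3.14, 3.14, 3.14, 3.14].

INTERFACE

Orientations are given as a unit quaternion [w, x, y, z].
In Python, from station import ctrl, get_state, vision, ticket, models gives the robot as it stands. Calls block until the motion is done:
- ctrl.movep(position, orientation): joint-space move of the TCP to a pose.
- ctrl.movel(position, frame=None, max_speed=0.15): straight line of the TCP; frame=None keeps the orientation; max_speed is the mean speed in m/s.
- ctrl.set_joints(angles): joint-space move.
- ctrl.ungrasp() and ctrl.close_gripper(force=None): open the fingers fully, or close them until they stop; force is the grip in N (None keeps the last).
- ctrl.pause(seconds).
- ctrl.ik(position, orientation): joint angles nearest the present ones, or None.
- get_state(): the state.
- vision.grab_frame(name): name is "side" or "top" or "wrist"; returns (picture, depth): 384x512x3 uint8, blue, green, red; 384x512 float32, m along the optical axis (not along the pixel's ray), 0 where there is no reading.
- vision.camera_info(name): a dict with "mtx" (3x3 intrinsics, pixels), "R" (3x3) and "t" (3): a world point X has camera coordinates R X + t; the wrist camera has in their place "hand_eye" (4x4, takes a point from camera to tool coordinates, whose origin is the TCP and whose axes are the flange's). Camera axes: x right, y down, z forward; pixel columns grow to the right and rows downward; lengths in m; the calibration is good to about 2 mm. A picture is of the moment at which its call begins: read the wrist's pose just before it. camera_info takes no time and is no camera call.
A pose or a line that the arm cannot do raises ctrl.Unreachable and nothing moves.
- ticket.close_job(): hands the job in; it is judged then, once.
Trained networks look in the newest picture that a camera, given by its name, has taken for a name from the list of things; names that differ only in an ending like _2 or _b are one class to them, and where a whole thing is asked for, a point or a joint stands for the part that bears it (a point fixed in the world has none). Each returns a list of dicts, best first, with "p" (0 to 1); they miss things now and then, are a little off and sometimes report something else, mostly with a low value. They report only what shows in the picture. A call takes as long as a camera call. They do not tell look-alikes from the thing itself.
- models.recognise(camera, target): "point" ([column, row] in pixels, amid what is visible of it).
- models.masks_of(camera, target): "mask" (384x512 bool, what is visible of it) and "point" ([column, row] in pixels, amid what is visible of it).
The state is a dict: "time": time; "qpos": joint angles; "qd": joint speeds; "tau": joint torques, N m; "tcp_pos": TCP position; "eef_rot": TCP orientation; "contact_force": force on the tool from outside, world axes, zero at the start; "wrist_torque": the same for the moment, N m; "width": finger opening in m; "gripper_force": force on a finger pad.
Only numpy, scipy, OpenCV 4.12 (cv2) and the standard library are available. Lean on these libraries where they do the work, as an engineer would, in place of code of your own. Each camera call takes 0.05 s, during which the arm holds its last target. There are 200 camera calls.

## Working session

There is one attempt and no reset: what is moved stays moved. The work goes in short steps, each a Python script; the robot and the scene stay as the last script left them, time stands still between calls to the robot, and variables do not carry over. Pictures are saved under pics/ and viewed, at most 15 in all, crops included, and the job is handed in when it is done.

```bash
ls; mkdir -p pics
cat > h.py <<'E'
import numpy as np, cv2
from station import ctrl, get_state, vision, ticket, models
E
python3 - <<'E'
from h import *
print(get_state(), ctrl.pinch_z)
for n in ("side","top"):
    im,d=vision.grab_frame(n); cv2.imwrite(f"pics/{n}0.png",im); np.save(f"pics/{n}0.npy",d)
    print(n,vision.camera_info(n))
    for t in ["good_plate","reject_plate","rack","rest_top","bed","bin","jar","amber","beaker"]:
        print(n,t,[(np.round(r["point"]).tolist(),round(r["p"],2)) for r in models.recognise(n,t)])
print(vision.camera_info("wrist")); print(get_state()["time"])
E
```

```text
pics
{'time': 0.0, 'qpos': array([ 1.26751905,  0.50834041, -0.23751023,  1.50115547,  0.12570456,
        1.14889967, -0.15484622]), 'qd': array([-0.00050809, -0.00176777, -0.0003388 ,  0.00178405, -0.00061468,
        0.00091238, -0.00018018]), 'tau': array([-2.37092936e-04, -6.20596504e+01, -2.18684435e+00, -2.49658853e+01,
        1.27136533e-02,  1.18240574e-02, -8.71532478e-06]), 'tcp_pos': array([ 0.24811915, -0.57301287,  0.19721982]), 'eef_rot': array([-8.82831064e-04,  9.79188625e-01,  2.02950275e-01, -2.06946024e-04]), 'contact_force': array([ 0.18334808,  0.08663812, -0.14005623]), 'wrist_torque': array([ 0.00411536,  0.03483429, -0.05034933]), 'gripper_force': 0.0, 'width': 0.08501813002476293} -0.0187
side {'mtx': array([[358.38642659,   0.        , 256.05492597],
       [  0.        , 358.38642659, 195.95473067],
       [  0.        ,   0.        ,   1.        ]]), 'R': array([[-0.83849613, -0.54485718,  0.0074089 ],
       [-0.2934796 ,  0.44010445, -0.8486329 ],
       [ 0.45912304, -0.71374977, -0.52893035]]), 't': array([0.53374264, 0.22163775, 0.58842996])}
side g
[... 1053 characters left out ...]
.0, 240.0], 0.82)]
top bin [([141.0, 213.0], 0.72)]
top jar [([256.0, 124.0], 0.77), ([383.0, 149.0], 0.18)]
top amber [([324.0, 151.0], 0.73)]
top beaker [([382.0, 151.0], 0.63)]
{'mtx': array([[315.30948084,   0.        , 252.89628305],
       [  0.        , 315.30948084, 187.2114388 ],
       [  0.        ,   0.        ,   1.        ]]), 'hand_eye': array([[ 8.10153261e-04, -9.58634948e-01, -2.84637277e-01,
         7.23218728e-02],
       [ 9.99999545e-01,  6.33208361e-04,  7.13670498e-04,
         6.22195752e-04],
       [-5.03914778e-04, -2.84637725e-01,  9.58635025e-01,
        -1.76104217e-01],
       [ 0.00000000e+00,  0.00000000e+00,  0.00000000e+00,
         1.00000000e+00]])}
1.0
```

View pics/top0.png

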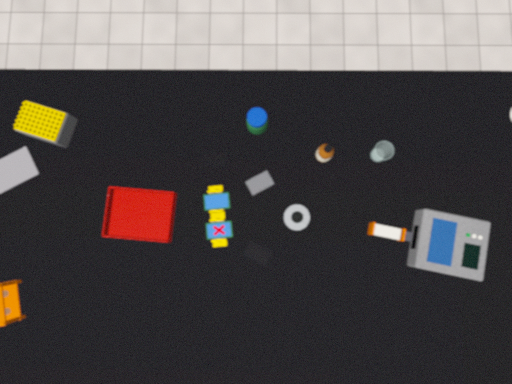

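View pics/side0.png

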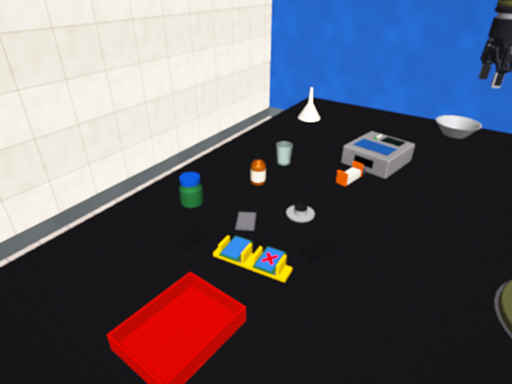

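In the top view the rack is at about (217,214). The plain blue plate is at (217,201) and the red-cross plate at (219,230). The bin is at (139,215), the post at (297,217), and the bed at (387,232) with the housing to its right.

Things that could be taken for the good plate are a grey slab at (260,183), black slabs at (258,254) and (211,158), and the blue reader display at (442,242). The unmarked blue plate in the rack, at top (217,201) and side (237,247), is my choice. I'll check it in a wrist crop.

```bash
cat >> h.py <<'E'
from scipy.spatial.transform import Rotation as Rot
def q(yaw):  # tool down, tool x at angle yaw in world
    return np.array([0,np.cos(yaw/2),np.sin(yaw/2),0])
def ray(n,uv,cam=None):
    c=cam or vision.camera_info(n); uv=np.atleast_2d(np.array(uv,float))
    K=c["mtx"]; v=np.c_[(uv-K[:2,2])/[K[0,0],K[1,1]],np.ones(len(uv))]
    R=c["R"]; return -R.T@c["t"], v@R
def onz(n,uv,z,cam=None):
    o,d=ray(n,uv,cam); return o+d*((z-o[2])/d[:,2])[:,None]
def wcam(pos,quat):
    c=vision.camera_info("wrist"); H=c["hand_eye"]; Rt=Rot.from_quat(np.roll(quat,-1)).as_matrix()
    A=Rt@H[:3,:3]; o=Rt@H[:3,3]+pos; return dict(mtx=c["mtx"],R=A.T,t=-A.T@o)
E
python3 - <<'E'
from h import *
P={}
for t,uv,z in [("good",(217,201),.025),("rej",(219,230),.025),("rack",(217,215),.02),("rest",(297,217),.02),("bed",(387,232),.02),("bin",(139,216),.02)]:
    p=onz("top",uv,z)[0]; P[t]=p; print(t,p.round(3),np.hypot(*p[:2]).round(3))
for t in P:
  for z in (.01,.2):
    for y in (-np.pi/2,0,np.pi/2,np.pi):
        s=ctrl.ik([*P[t][:2],z],q(y)); print(t,z,round(y,2),None if s is None else s.round(2))
E
```

```text
good [0.577 0.162 0.025] 0.599
rej [0.502 0.155 0.025] 0.525
rack [0.541 0.161 0.02 ] 0.565
rest [ 0.537 -0.047  0.02 ] 0.539
bed [ 0.5   -0.279  0.02 ] 0.573
bin [0.537 0.365 0.02 ] 0.649
good 0.01 -1.57 [ 0.33  0.98 -1.23  1.78  1.01  1.17  1.91]
good 0.01 0 [-0.11  0.68 -0.33  1.79  0.31  0.72 -2.18]
good 0.01 1.57 [ 0.05  0.73 -0.61  1.79  0.56  0.8  -0.83]
good 0.01 3.14 [ 0.2   0.82 -0.89  1.78  0.78  0.94  0.54]
good 0.2 -1.57 [ 0.35  0.7  -1.23  1.56  0.67  1.36  2.19]
good 0.2 0 [ 0.13  0.54 -0.74  1.56  0.38  1.19 -2.25]
good 0.2 1.57 [ 0.23  0.59 -0.93  1.56  0.49  1.24 -0.78]
good 0.2 3.14 [ 0.3   0.65 -1.1   1.56  0.59  1.3   0.7 ]
rej 0.01 -1.57 [ 0.35  0.9  -1.23  1.98  1.01  1.06  1.78]
rej 0.01 0 [-0.13  0.6  -0.32  1.99  0.32  0.6  -2.24]
rej 0.01 1.57 [ 0.03  0.64 -0.59  1.98  0.56  0.68 -0.91]
rej 0.01 3.14 [ 0.12  0.68 -0.73  1.98  0.68  0.74  0.55]
rej 0.2 -1.57 [ 0.41  0.58 -1.22  1.75  0.57  1.23  2.17]
rej 0.2 0 [ 0.2   0.43 -0.8   1.75  0.34  1.1  -2.28]
rej 0.2 1.57 [ 0.34  0.5  -1.06  1.75  0.47  1.17 -0.86]
rej 0.2 3.14 [ 0.45  0.64 -1.34  1.75  0.65  1.2
[... 1148 characters left out ...]
 0.72  0.85  1.35]
bed 0.2 -1.57 [ 0.36  0.42  0.17  1.64 -0.08  1.08 -2.6 ]
bed 0.2 0 [ 0.61  0.42 -0.22  1.64  0.1   1.09 -1.21]
bed 0.2 1.57 [ 0.85  0.46 -0.59  1.64  0.28  1.13  0.19]
bed 0.2 3.14 [ 1.06  0.55 -0.97  1.63  0.48  1.21  1.56]
bin 0.01 -1.57 [-0.03  1.03 -1.23  1.64  1.02  1.24  1.66]
bin 0.01 0 [-0.36  0.76 -0.47  1.64  0.43  0.84 -2.59]
bin 0.01 1.57 [-0.18  0.85 -0.82  1.64  0.72  0.98 -1.26]
bin 0.01 3.14 [-0.12  0.9  -0.96  1.64  0.83  1.06  0.23]
bin 0.2 -1.57 [-0.04  0.78 -1.23  1.42  0.73  1.44  1.89]
bin 0.2 0 [-0.12  0.68 -0.97  1.42  0.57  1.33 -2.69]
bin 0.2 1.57 [-0.02  0.81 -1.29  1.42  0.78  1.48 -1.29]
bin 0.2 3.14 [-0.04  0.79 -1.24  1.42  0.74  1.45  0.31]
```

```bash
cat >> h.py <<'E'
def look(tag):
    s=get_state(); im,d=vision.grab_frame("wrist"); cv2.imwrite(f"pics/{tag}.png",im)
    np.savez(f"pics/{tag}.npz",pos=s["tcp_pos"],quat=s["eef_rot"],d=d,im=im)
def load(tag):
    f=np.load(f"pics/{tag}.npz"); return f["im"],f["d"],wcam(f["pos"],f["quat"])
E
python3 - <<'E'
from h import *
for i,p in enumerate([(.52,-.19,.2),(.53,.03,.2),(.54,.22,.2)]):
    ctrl.movep(p,q(np.pi)); ctrl.pause(.15); look(f"w{i}"); print(get_state()["time"],get_state()["tcp_pos"])
ims=[cv2.imread(f"pics/w{i}.png") for i in range(3)]
cv2.imwrite("pics/w_all.png",np.vstack([np.hstack([cv2.resize(ims[0],(400,300)),cv2.resize(ims[1],(400,300))]),np.hstack([cv2.resize(ims[2],(400,300)),np.zeros((300,400,3),np.uint8)])]))
E
```

```text
2.9167 [ 0.51976004 -0.1908084   0.19983113]
4.0 [0.53025773 0.0279915  0.19970864]
4.9833 [0.540669   0.21795665 0.19988312]
```

View pics/w_all.png

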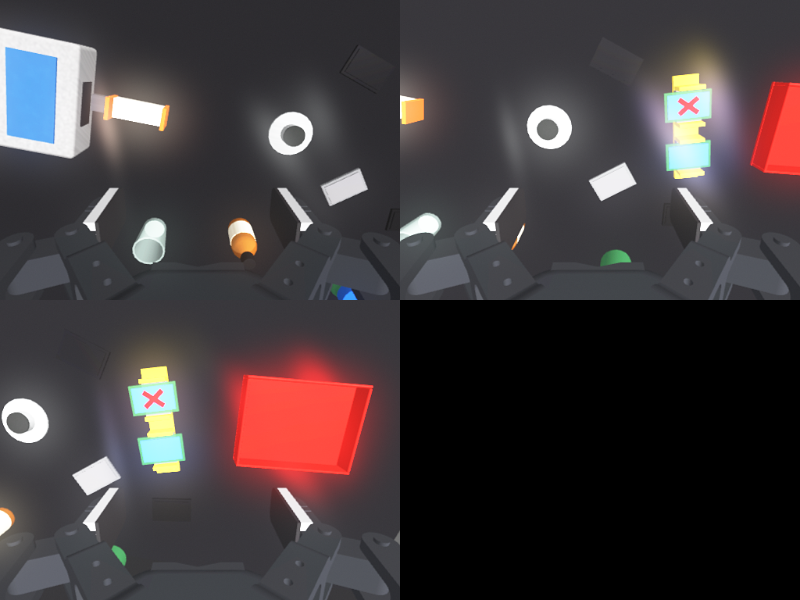

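The three wrist views, read in tiles of the composite, show:
- **w0 (top left):** bed at (135,110) and post at (291,134).
- **w1 (top right):** post at (547,128), red-cross plate nearer the base at (688,105), plain plate at (688,156).
- **w2 (bottom left):** rack at (158,420) and bin at (303,425).

The grey and black look-alikes lie clear of the rack. Next I'll segment these and triangulate.

```bash
cat >> h.py <<'E'
def blobs(mask,amin=60):
    cs,_=cv2.findContours(mask.astype(np.uint8),cv2.RETR_EXTERNAL,cv2.CHAIN_APPROX_NONE)
    return sorted([c[:,0] for c in cs if cv2.contourArea(c)>amin],key=lambda c:-cv2.contourArea(c))
def tri(views): # [(cam,uv)]
    A=np.zeros((3,3));b=np.zeros(3)
    for c,uv in views:
        o,d=ray(None,uv,c); d=d[0]/np.linalg.norm(d[0]); M=np.eye(3)-np.outer(d,d); A+=M; b+=M@o
    return np.linalg.solve(A,b)
def rect(c,cam,z): # contour -> world min-area rect at height z: centre, long, short, angle of long side mod pi
    w=onz(None,c,z,cam)[:,:2]; (cx,cy),(a,b),th=cv2.minAreaRect((w*1000).astype(np.float32))
    if a<b: a,b,th=b,a,th+90
    return np.round([cx,cy,a,b,(th+90)%180-90],1)
def hsvmask(im,h0,h1,s=70,v=60):
    m=cv2.cvtColor(im,cv2.COLOR_BGR2HSV); return (m[...,0]>=h0)&(m[...,0]<=h1)&(m[...,1]>=s)&(m[...,2]>=v)
E
python3 - <<'E'
from h import *
cols={"coat":(82,125,50,120,.0255),"yellow":(22,36,70,110,.034),"glass":(40,125,50,90,.024),"orange":(8,19,110,150,.038),"red":(0,5,120,90,.035)}
for i in range(3):
    im,d,cam=load(f"w{i}"); print("==",i)
    for n,(a,b,s,v,z) in cols.items():
        m=hsvmask(im,a,b,s,v)
        if n=="red": m|=hsvmask(im,174,180,s,v)
        for c in blobs(m):
            M=c.mean(0)
            if M[1]>240: continue
            r=rect(c,cam,z); mm=np.zeros(m.shape,np.uint8); cv2.drawContours(mm,[c[:,None]],-1,1,-1); zz=d[mm>0]; zz=np.median(zz[zz>0])
            cc=(c.min(0)+c.max(0))/2; print(n,cc,r,"depth-z",round((onz(None,M,0,cam)[0]*0+0)[2],3), end=" ")
            o,dd=ray(None,M,cam); print(((o+dd[0]*zz)*1000).round(1))
    for t in ("rest_top","bed"):pass
crop=cv2.resize(load("w2")[0][75:240,140:260],None,fx=4,fy=4,interpolation=cv2.INTER_CUBIC); 
im=load("w0")[0][90:210,100:420]; cv2.imwrite("pics/crop1.png",cv2.resize(np.hstack([crop[:600,:480]]),None,fx=.8,fy=.8)); cv2.imwrite("pics/crop2.png",cv2.resize(im,(800,300)))
E
```

```text
== 0
coat [ 40.  121.5] [ 480.1 -425.8  123.6   68.7  -11.4] depth-z 0.0 [ 472.8 -400.3   63.1]
yellow [208.5 152.5] [ 509.4 -241.1   30.6    4.7  -11.1] depth-z 0.0 [ 508.1 -240.4   38.3]
yellow [136.  138.5] [ 493.7 -318.2   30.     4.2  -11.6] depth-z 0.0 [ 492.9 -316.5   38.3]
glass [ 40.  121.5] [ 480.3 -426.8  124.1   69.   -11.4] depth-z 0.0 [ 472.8 -400.3   63.1]
orange [144. 136.] [ 489.2 -311.4   35.    13.5  -21. ] depth-z 0.0 [ 489.8 -314.    26.7]
orange [212.  150.5] [ 506.6 -235.7   36.7    6.8   -6.1] depth-z 0.0 [ 509.2 -238.6   14.7]
== 1
coat [368.5 199.5] [577.6 162.3  59.3  37.7 -83.6] depth-z 0.0 [578.3 162.7  25. ]
coat [368.5 136. ] [502.4 154.6  58.8  35.5 -84.3] depth-z 0.0 [505.1 151.6  26.5]
coat [398.  209.5] [591.3 198.3  45.8  26.8 -13.8] depth-z 0.0 [601.3 211.5   0. ]
yellow [369.5 105.5] [469.9 149.4  45.2  21.7 -84.6] depth-z 0.0 [471.8 156.1  10.4]
yellow [370.  167.5] [538.7 157.1  44.7  31.2 -85.1] depth-z 0.0 [535.9 162.5  28.2]
yellow [361. 223.] [603.3 152.9  24.3  12.6  89.9] depth-z 0.0 [607.5 155.4  24.5]
yellow [  4.5 143.5] [ 509.3 -243.2
[... 534 characters left out ...]
 depth-z 0.0 [502.1 154.9  26.1]
coat [206. 191.] [577.1 162.6  59.8  35.9 -83.6] depth-z 0.0 [576.7 162.8  25.9]
yellow [204.5 159. ] [538.1 163.3  40.6  33.  -84.2] depth-z 0.0 [541.2 162.5  20.8]
yellow [196.   95.5] [470.2 156.8  40.4  19.8 -86.3] depth-z 0.0 [470.9 153.4  10. ]
yellow [212.5 213.5] [602.8 169.9  40.5  15.9 -82.1] depth-z 0.0 [604.1 170.2  29.2]
glass [192.5 196.5] [588.  145.8 103.2  61.5 -83.9] depth-z 0.0 [587.2 144.9  27. ]
glass [196.  125.5] [502.5 154.8  66.9  42.6 -83.7] depth-z 0.0 [501.9 155.2  25.8]
red [381.5 157.5] [546.2 358.9 216.4 206.4   4.3] depth-z 0.0 [544.7 363.8   9.2]
red [196.5 126.5] [502.  156.8  27.2  22.3 -84.6] depth-z 0.0 [502.4 154.9  26.5]
```

View pics/crop1.png

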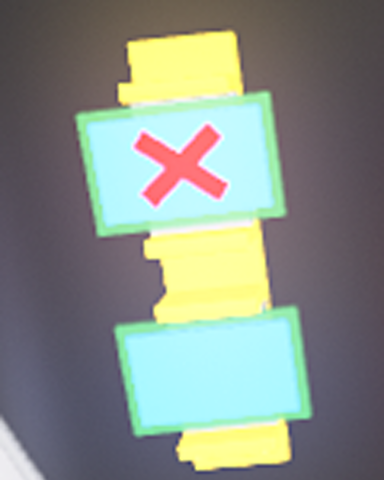

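View pics/crop2.png

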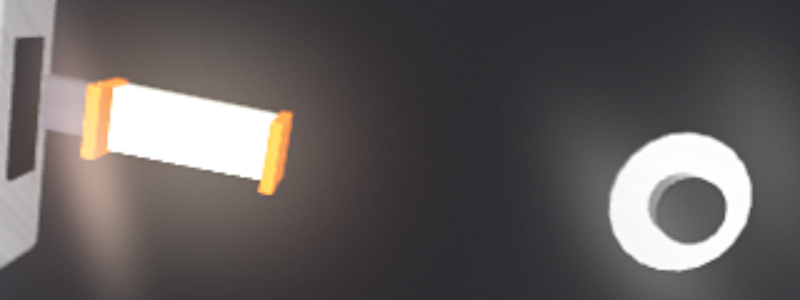

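The crops show the red-cross plate on the base side of the rack and the plain plate beyond it, both coated face up. The bed lies between two orange cheeks, and the dark post top sits in the white foot.

Run:
```python
from h import *
V=[load(f"w{i}") for i in range(3)]
def cen(c): M=cv2.moments(c[:,None]); return np.array([M["m10"],M["m01"]])/M["m00"]
C=[ [cen(c) for c in blobs(hsvmask(V[i][0],82,125,50,120)) if 0<c.mean(0)[1]<225] for i in (1,2)]
a=C[0][:2]; b=[C[1][1],C[1][0]] if abs(C[1][0][1]-a[0][1])>abs(C[1][1][1]-a[0][1]) else C[1][:2]
for u,v in zip(a,b): print("plate tri",u.round(),v.round(),(tri([(V[1][2],u),(V[2][2],v)])*1000).round(1))
# post
foot=[];top=[]
for i in range(3):
    im,d,cam=V[i]; g=im.min(2)
    for c in blobs(g>170,800):
        if c.mean(0)[1]>235: continue
        w=onz(None,c,.004,cam)[:,:2]*1000; e=cv2.fitEllipse(w.astype(np.float32))
        if 58<e[1][0] and e[1][1]<80:
            m=np.zeros(g.shape,np.uint8); cv2.drawContours(m,[c[:,None]],-1,1,-1); m=cv2.erode(m,np.ones((5,5)))
            print(i,"foot",np.round(e[0]+e[1],1), "vals",np.percentile(g[(m>0)&(g<170)],[5,25,50,75,95]))
            k=blobs((m>0)&(g<170),100)[0]; zz=[]; 
            X=onz(None,k,.02,cam)[:,:2]*1000; e2=cv2.fitEllipse(X.astype(np.float32)); print("  hole@20",np.round(e2[0]+e2[1],1))
            dd=d[(m>0)]; uv=np.argwhere(m>0)[:,::-1]; o,r=ray(None,uv,cam); P=(o+r*dd[:,None])*1000
            t=P[P[:,2]>14]; print("  top pts",len(t),np.median(t,0).round(1),((t.min(0)+t.max(0))/2).round(1))
# bed from depth
im,d,cam=V[0]; g=im.min(2)
vv,uu=np.mgrid[120:170,140:210]; uv=np.c_[uu.ravel(),vv.ravel()]; o,r=ray(None,uv,cam); P=(o+r*d[uv[:,1],uv[:,0]][:,None])*1000
t=P[(P[:,2]>14)&(P[:,2]<26)&(abs(P[:,1]+280)<30)]; print("bed depth",len(t),np.median(t,0).round(1), rect(uv[(P[:,2]>14)&(P[:,2]<26)&(abs(P[:,1]+280)<34)],cam,.02))
for tname,n in (("w0",0),("w1",1)):
    im,d,cam=V[n]
    for c in blobs(hsvmask(im,8,36,100,150)):
        if c.mean(0)[1]<200: print("cheek px",n,cen(c).round(1),c.min(0),c.max(0))
im,d,cam=V[2]; o,r=ray(None,np.argwhere(d>0)[:,::-1],cam); P=(o+r*d[d>0][:,None])*1000
s=P[(P[:,2]>33)&(P[:,2]<37)&(P[:,1]>250)&(P[:,0]<640)]; print("bin rim",cv2.minAreaRect(s[:,:2].astype(np.float32)),len(s))
f=P[(P[:,2]>2.5)&(P[:,2]<6)&(P[:,1]>290)&(P[:,1]<430)]; print("floor",np.median(f,0),get_state()["time"])
for mm in models.masks_of("wrist","bin")[:1]:
    print(mm["p"],rect(blobs(mm["mask"])[0],cam,.035))
```

```text
plate tri [371. 201.] [206. 191.] [576.2 163.4  31. ]
plate tri [360. 135.] [196. 126.] [504.  151.4   6.4]
0 foot [537.4 -48.   67.2  67.6] vals [ 84.  90.  96. 105. 157.]
  hole@20 [536.6 -50.1  30.   36.2]
  top pts 628 [537.  -49.6  20.2] [ 500.5 -111.9  195. ]
1 foot [537.5 -47.8  67.6  68.2] vals [103.  111.  113.  115.  125.4]
  hole@20 [537.2 -47.7  30.   30.6]
  top pts 627 [537.4 -47.8  20.3] [506.1 -18.3 194.9]
2 foot [537.6 -47.4  67.7  69.8] vals [ 94.   103.   107.   110.   118.95]
  hole@20 [537.6 -47.   30.5  32.5]
  top pts 708 [537.4 -46.2  20.5] [511.4  76.3 195.1]
bed depth 1389 [ 500.7 -280.2   20.4] [ 499.9 -281.8   73.5   30.4   78.3]
cheek px 0 [138.8 136.5] [132 121] [151 153]
cheek px 0 [210.1 150.8] [203 134] [216 167]
cheek px 1 [ 16.  141.8] [  2 126] [ 30 158]
cheek px 1 [364.1 103.9] [348  94] [387 117]
bin rim ((542.9183959960938, 362.7598876953125), (171.19195556640625, 130.3001708984375), 85.25167083740234) 2002
floor [538.83358807 360.05785262   4.27166962] 4.9833
0.84 [542.2 359.4 176.  130.4  85.3]
```

```bash
cat >> h.py <<'E'
def tips(im,d): # finger points in tool frame, mm
    H=vision.camera_info("wrist")["hand_eye"]; K=vision.camera_info("wrist")["mtx"]
    v,u=np.nonzero((d>0)&(d<.26)); z=d[v,u]; c=np.c_[(u-K[0,2])/K[0,0]*z,(v-K[1,2])/K[1,1]*z,z]
    t=(c@H[:3,:3].T+H[:3,3])*1000
    for s in (-1,1):
        k=t[(t[:,1]*s>15)&(t[:,1]*s<75)&(abs(t[:,0])<16)&(t[:,2]<8)]
        top=k[k[:,2]>np.percentile(k[:,2],99)-6]; print("finger",s,len(k),"zmax",np.percentile(k[:,2],[97,99,99.8]).round(1),"y",np.percentile(top[:,1],[2,50,98]).round(1),"x",top[:,0].min().round(1),top[:,0].max().round(1))
E
python3 - <<'E'
from h import *
im,d,_=load("w1"); tips(im,d)
x,y=.5025,.1548; Y=np.radians(186.2)
ctrl.movep([x,y,.08],q(Y)); ctrl.movel([x,y,.012]); print(get_state()["tcp_pos"],get_state()["contact_force"])
ctrl.close_gripper(30); s=get_state(); print(s["width"],s["gripper_force"],s["contact_force"],s["time"])
look("g0"); im,d,_=load("g0"); tips(im,d)
E
```

```text
finger -1 12221 zmax [-55.4 -51.  -47.7] y [-55.  -43.5 -43.1] x -11.3 11.0
finger 1 12420 zmax [-55.5 -50.9 -47.8] y [41.6 42.1 53.5] x -11.8 11.3
[0.50331255 0.15605719 0.01298508] [-0.37714569  0.06222681  0.88256246]
2.8547579905637355e-05 0.0 [ 0.14884178 -0.13403338  1.26672724] 7.025
finger -1 14047 zmax [-13.1 -12.3 -11.6] y [-32.7 -24.4 -15.5] x -16.0 16.0
finger 1 14147 zmax [-13.  -12.2 -11.5] y [15.4 23.9 32.5] x -16.0 16.0
```

View pics/g0.png

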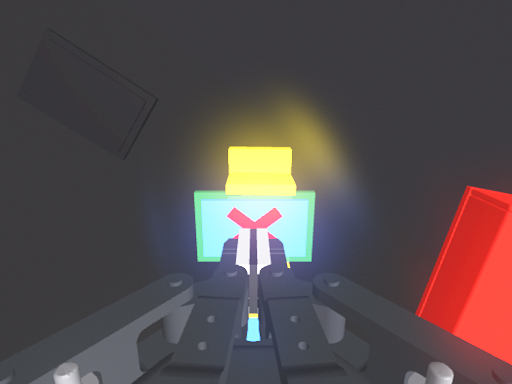

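The gripper shut at 0 mm without taking the plate: the closed fingertips show above the cross at (253,230). The reject plate still lies flat in the rack, outlined from (195,190) to (314,262). I need the true tip height before moving again.

Run:
```python
from h import *
print(vision.camera_info("wrist")["hand_eye"][:3,3], ctrl.pinch_z, {k:get_state()[k] for k in("tcp_pos","eef_rot","width","contact_force")})
H=vision.camera_info("wrist")["hand_eye"]; K=vision.camera_info("wrist")["mtx"]
for tag,us in (("g0",(245,262)),("w1",(145,148,152,365,368,372))):
    im,d,_=load(tag)
    for u in us:
        for v in range(220,300,8):
            z=d[v,u]; t=(H[:3,:3]@(np.array([(u-K[0,2])/K[0,0],(v-K[1,2])/K[1,1],1])*z)+H[:3,3])*1000; print(tag,u,v,z.round(3),t.round(0),end="; ")
        print()
im,d=vision.grab_frame("side"); K=vision.camera_info("side"); p=K["R"]@np.array([.503,.156,.03])+K["t"]; uv=(K["mtx"]@p)[:2]/p[2]; print(uv)
u,v=uv.astype(int); cv2.imwrite("pics/side_c.png",cv2.resize(im[v-100:v+50,u-100:u+100],None,fx=4,fy=4,interpolation=cv2.INTER_CUBIC))
```

```text
[ 0.07191726 -0.00055995 -0.17610398] -0.0187 {'tcp_pos': array([0.5024541 , 0.1548069 , 0.01196391]), 'eef_rot': array([-5.47708001e-05, -5.40963857e-02,  9.98535717e-01,  9.70179675e-06]), 'width': -0.00030986360174332787, 'contact_force': array([0.17220158, 0.78027803, 0.68309228])}
g0 245 220 0.175 [  5.  -5. -14.]; g0 245 228 0.175 [  0.  -5. -14.]; g0 245 236 0.142 [ 11.  -4. -46.]; g0 245 244 0.135 [ 10.  -4. -54.]; g0 245 252 0.129 [ 10.  -4. -60.]; g0 245 260 0.121 [ 11.  -4. -68.]; g0 245 268 0.119 [  9.  -4. -71.]; g0 245 276 0.109 [ 11.  -3. -80.]; g0 245 284 0.104 [ 12.  -3. -85.]; g0 245 292 0.106 [  8.  -3. -84.]; 
g0 262 220 0.174 [  5.   4. -14.]; g0 262 228 0.175 [  1.   4. -15.]; g0 262 236 0.141 [ 11.   3. -47.]; g0 262 244 0.135 [ 10.   3. -53.]; g0 262 252 0.128 [ 10.   3. -60.]; g0 262 260 0.122 [ 10.   3. -67.]; g0 262 268 0.114 [ 12.   3. -75.]; g0 262 276 0.109 [ 12.   3. -81.]; g0 262 284 0.105 [ 11.   2. -84.]; g0 262 292 0.1 [ 11.   2. -89.]; 
w1 145 220 0.405 [ -83. -139.  200.]; w1 145 228 0.408 [ -95. -140.  200.]; w1 145 236 0.409 [-105. -141.  199.];
[... 1352 characters left out ...]
1 368 228 0.407 [-94. 148. 199.]; w1 368 236 0.41 [-105.  149.  199.]; w1 368 244 0.135 [ 10.  49. -54.]; w1 368 252 0.127 [ 11.  46. -62.]; w1 368 260 0.121 [ 11.  44. -68.]; w1 368 268 0.116 [ 10.  42. -73.]; w1 368 276 0.117 [  7.  42. -73.]; w1 368 284 0.116 [  5.  42. -74.]; w1 368 292 0.117 [  2.  42. -75.]; 
w1 372 220 0.37 [-70. 139. 168.]; w1 372 228 0.408 [-94. 153. 201.]; w1 372 236 0.409 [-105.  154.  198.]; w1 372 244 0.413 [-116.  155.  199.]; w1 372 252 0.127 [ 11.  47. -62.]; w1 372 260 0.122 [ 11.  45. -67.]; w1 372 268 0.116 [ 11.  43. -73.]; w1 372 276 0.113 [  9.  42. -77.]; w1 372 284 0.113 [  7.  42. -77.]; w1 372 292 0.113 [  4.  42. -79.]; 
[270.14049976 256.64654222]
```

View pics/side_c.png

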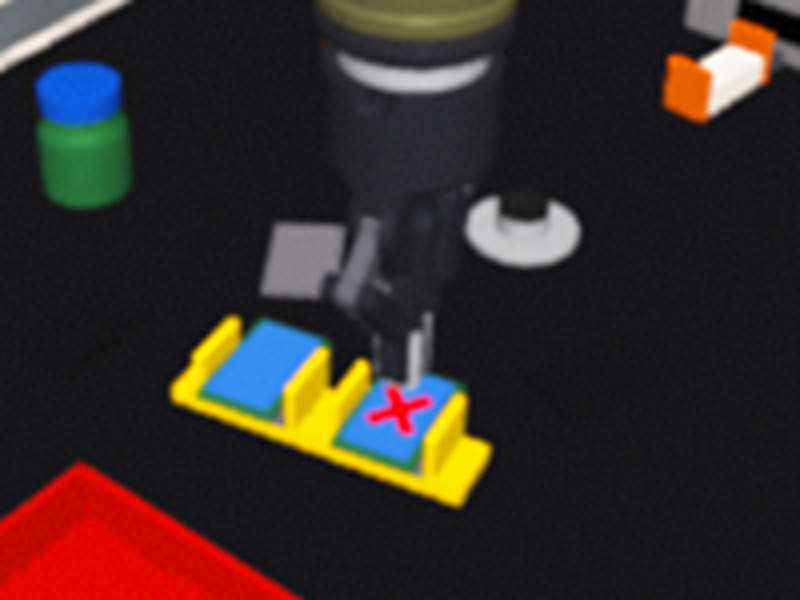

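```bash
cat >> h.py <<'E'
def tipz(tag): # lowest visible finger point (tool z, mm) per finger column band
    im,d,_=load(tag); H=vision.camera_info("wrist")["hand_eye"]; K=vision.camera_info("wrist")["mtx"]
    v,u=np.mgrid[:384,:512]; c=np.stack([(u-K[0,2])/K[0,0]*d,(v-K[1,2])/K[1,1]*d,d],-1)
    t=(c@H[:3,:3].T+H[:3,3])*1000
    ok=(d>0)&(abs(t[...,0]-8)<6)&(abs(t[...,1])<60)&(t[...,2]<-25)
    for s in (-1,1):
        k=ok&(t[...,1]*s>0); z=np.sort(t[...,2][k])[::-1]; sel=k&(t[...,2]>z[20]-4)
        print(tag,s,"z top",z[[0,5,20,60]].round(1),"y",t[...,1][sel].min().round(1),t[...,1][sel].max().round(1))
E
python3 - <<'E'
from h import *
tipz("g0"); tipz("w1"); tipz("w2")
ctrl.ungrasp(); look("g1"); tipz("g1"); s=get_state(); print(s["width"],s["time"],s["contact_force"])
E
```

```text
g0 -1 z top [-37.9 -38.5 -39.4 -41.5] y -13.2 -0.1
g0 1 z top [-37.7 -38.6 -39.5 -42.1] y 0.4 11.9
w1 -1 z top [-46.5 -47.3 -49.  -51.4] y -55.7 -43.0
w1 1 z top [-46.4 -47.6 -48.9 -51.1] y 41.5 53.3
w2 -1 z top [-46.9 -47.3 -49.1 -51.4] y -55.3 -43.0
w2 1 z top [-46.  -47.4 -49.1 -51.1] y 41.5 53.8
g1 -1 z top [-46.1 -47.3 -48.9 -51.3] y -55.4 -43.2
g1 1 z top [-45.7 -47.5 -48.7 -51.3] y 41.5 54.2
0.08530916304564162 7.9583 [ 0.65065177 -0.7576035  -0.15854407]
```

The tips sit about 38 mm (shut) to 48 mm (open) behind the reported TCP. The wrist depth and the side view agree on this, so I'll apply that offset and descend under guard.

```bash
cat >> h.py <<'E'
def down(x,y,z0,z1,lim=4,step=.002,speed=.05): # guarded descent
    f0=get_state()["contact_force"][2]; z=z0
    while z>z1+1e-6:
        z=max(z-step,z1); ctrl.movel([x,y,z],max_speed=speed); f=get_state()["contact_force"][2]-f0
        if abs(f)>lim: print("contact",z,f); break
    return z
E
python3 - <<'E'
from h import *
x,y=.5025,.1548
ctrl.movel([x,y,-.018]); t=get_state()["time"]; z=down(x,y,-.018,-.025); s=get_state(); print(z,s["tcp_pos"],s["time"]-t)
ctrl.close_gripper(30); ctrl.pause(.1); s=get_state(); print(s["width"],s["gripper_force"],s["contact_force"],s["time"])
look("g2"); tipz("g2")
E
```

```text
-0.025 [ 0.5024582   0.15479097 -0.02508215] 1.0
0.06485014286633849 32.36381649971008 [-0.84599127 -0.81331314  5.90489578] 9.7333
g2 -1 z top [-25.  -25.  -25.  -25.1] y -59.9 -19.4
g2 1 z top [-25.  -25.  -25.  -25.1] y 27.0 60.0
```

View pics/g2.png

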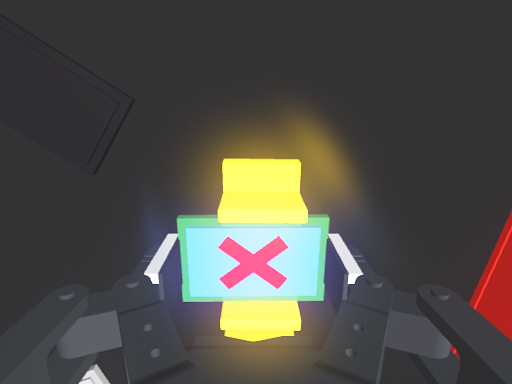

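The reject plate is held between the pads by its short edges, at (180,215)–(328,301), and the cross is untouched. Now I'll lift it and place it in the bin.

Run:
```python
from h import *
x,y=.5025,.1548
bx,by=.5429,.3628; Q=q(np.radians(175.25))
print(ctrl.ik([bx,by,-.041],Q))
ctrl.movel([x,y,-.018],max_speed=.04); s=get_state(); print(s["width"],s["gripper_force"])
ctrl.movel([x,y,.05]); ctrl.movep([bx,by,.06],Q); s=get_state(); print(s["width"],s["time"])
ctrl.movel([bx,by,-.034]); z=down(bx,by,-.034,-.043,lim=4,step=.0012); s=get_state(); print(z,s["tcp_pos"],s["contact_force"],s["width"],s["time"])
look("b0"); im,d,cam=load("b0"); c=blobs(hsvmask(im,82,125,50,120),800)[0]; print(rect(c,cam,.01)); 
u,v=c.mean(0).astype(int); dd=d[v-3:v+4,u-3:u+4]; o,r=ray(None,(u,v),cam); print((o+r[0]*np.median(dd)))
```

```text
[-0.24658478  0.88295636 -0.68071616  1.66173488  0.69963585  0.85582849
  0.26219045]
0.06473872309182993 33.18424165248871
0.06449184951566274 11.5667
contact -0.0364 8.878939592253673
-0.0364 [ 0.54311249  0.36268221 -0.03523754] [-1.88303308 -2.48767941  8.58804606] 0.0651405294058285 12.8417
[546.3 361.8  61.1  36.5  85.4]
[0.54190497 0.36185316 0.01567252]
```

The tips reach the bin floor while the plate is still about 5 mm above it, so letting go would be a drop. I'll rest the reject plate on the post, retake it nearer the finger ends, and come back.

Run:
```python
from h import *
bx,by=.5429,.3628; px,py=.5374,-.0478; Qp=q(np.pi); Qb=q(np.radians(175.25))
ctrl.movel([bx,by,.05],max_speed=.2); ctrl.movep([px,py,.03],Qp); ctrl.movel([px,py,-.021])
z=down(px,py,-.021,-.0265,lim=3,step=.001); s=get_state(); print(z,s["tcp_pos"],s["contact_force"],s["width"],s["time"])
ctrl.ungrasp(); ctrl.pause(.1); look("p0"); s=get_state(); print(s["contact_force"],s["time"])
im,d,cam=load("p0"); c=blobs(hsvmask(im,82,125,50,120),800)[0]; print(rect(c,cam,.0255))
u,v=c.mean(0).astype(int); o,r=ray(None,(u,v),cam); print((o+r[0]*np.median(d[v-3:v+4,u-3:u+4])))
```

```text
contact -0.025000000000000005 5.218666903549859
-0.025000000000000005 [ 0.5375285  -0.04778918 -0.02473434] [-0.82689308 -0.37233038  5.04046839] 0.0648812336485184 16.4833
[-0.33234517 -1.11117346 -0.73983486] 16.975
[537.5 -48.3  58.9  35.  -89.9]
[ 0.53589137 -0.04874944  0.02637174]
```

Run:
```python
from h import *
bx,by=.5429,.3628; px,py=.5375,-.0480; Qb=q(np.radians(175.25))
ctrl.movel([px,py,-.0212],max_speed=.05); ctrl.close_gripper(35); ctrl.pause(.1); s=get_state(); print(s["width"],s["gripper_force"])
ctrl.movel([px,py,-.015],max_speed=.04); s=get_state(); print(s["width"],s["gripper_force"],s["contact_force"])
ctrl.movel([px,py,.05]); ctrl.movep([bx,by,.05],Qb); s=get_state(); print(s["width"],s["time"])
ctrl.movel([bx,by,-.032]); z=down(bx,by,-.032,-.0375,lim=4,step=.001); s=get_state(); print(z,s["tcp_pos"],s["contact_force"],s["width"],s["time"])
look("b1"); im,d,cam=load("b1"); c=blobs(hsvmask(im,82,125,50,120),800)[0]
u,v=c.mean(0).astype(int); o,r=ray(None,(u,v),cam); print((o+r[0]*np.median(d[v-3:v+4,u-3:u+4])))
```

```text
0.06414703216458796 37.52390205860138
0.0644009745475205 38.586557507514954 [ 0.55279533  0.58439298 -0.38924524]
0.06448112445630402 20.0667
contact -0.036000000000000004 7.4445341557963705
-0.036000000000000004 [ 0.54293796  0.36283936 -0.03509429] [-1.44358351 -1.14185892  7.3842917 ] 0.06446521150980238 21.7667
[0.54147539 0.36200807 0.0117828 ]
```

Run:
```python
from h import *
bx,by=.5429,.3628
ctrl.ungrasp(); ctrl.pause(.1); print(get_state()["contact_force"])
ctrl.movel([bx,by,.04],max_speed=.2); look("b2")
im,d,cam=load("b2"); c=blobs(hsvmask(im,82,125,50,120),800)[0]; print(rect(c,cam,.0095))
m=np.zeros(d.shape,np.uint8); cv2.drawContours(m,[c[:,None]],-1,1,-1); m=cv2.erode(m,np.ones((5,5))); uv=np.argwhere(m>0)[:,::-1]; o,r=ray(None,uv,cam); P=(o+r*d[m>0][:,None])*1000; A=np.linalg.lstsq(np.c_[P[:,:2]-P[:,:2].mean(0),np.ones(len(P))],P[:,2],rcond=None)[0]; print("coat plane",A)
x,y=.5773,.1625; Y=np.radians(186.2)
ctrl.movep([x,y,.03],q(Y)); look("g3"); im,d,cam=load("g3")
for c in blobs(hsvmask(im,82,125,50,120),500): print(rect(c,cam,.0255))
print(get_state()["time"])
```

```text
[ 0.24843555 -0.01167503  0.6686994 ]
[543.2 362.2  58.4  34.5  85.3]
coat plane [-0.45554184  0.03403896 10.59679284]
[577.1 162.6  59.1  34.8 -83.7]
[583.1 195.7  45.4  15.  -13.8]
23.725
```

View pics/b2.png

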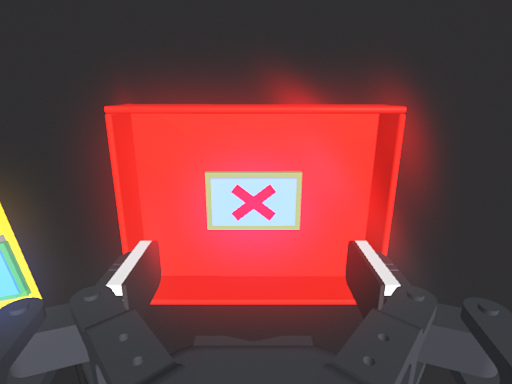

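The reject plate lies flat in the bin, cross up, at (206,172)–(301,230). Its measured size and angle match the flat pose. On to the good plate, the unmarked one in the rack.

Run:
```python
from h import *
x,y=.5771,.1626; px,py=.5374,-.0478
ctrl.movel([x,y,-.018]); down(x,y,-.018,-.025,step=.0035)
ctrl.close_gripper(30); ctrl.pause(.1); s=get_state(); print(s["width"],s["gripper_force"],s["contact_force"],s["tcp_pos"])
ctrl.movel([x,y,-.018],max_speed=.04); ctrl.movel([x,y,.05]); s=get_state(); print(s["width"],s["gripper_force"])
ctrl.movep([px,py,.03],q(np.pi)); ctrl.movel([px,py,-.021])
z=down(px,py,-.021,-.0265,lim=3,step=.001); s=get_state(); print(z,s["tcp_pos"],s["contact_force"],s["width"],s["time"])
ctrl.ungrasp(); ctrl.pause(.1); ctrl.movel([px,py,.03],max_speed=.2)
ctrl.movep([px,py,.03],q(np.pi/2)); look("p1"); im,d,cam=load("p1")
for c in blobs(hsvmask(im,82,125,50,120),500): print(rect(c,cam,.0255))
print(get_state()["time"])
```

```text
0.06498427687457531 32.70787060260773 [-1.29512877 -0.67321307  5.49515009] [ 0.57719507  0.16261359 -0.02462265]
0.06457942046858069 33.21832537651062
contact -0.026000000000000006 13.4819187005231
-0.026000000000000006 [ 0.53757047 -0.04781619 -0.02488462] [-3.42761295 -1.35490315 14.0795027 ] 0.06458095803656534 28.65
[540.8 -54.5  73.5  65.9 -86.2]
30.7083
```

View pics/p1.png

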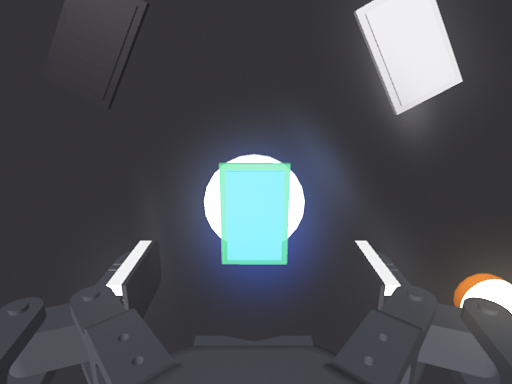

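The good plate sits on the post, coating up, at (219,163)–(290,264). Now I'll retake it by its long edges, then look at the bed again from a waypoint with the plate in hand.

Run:
```python
from h import *
im,d,cam=load("p1")
w=onz(None,[(219,163),(290,163),(287,264),(222,264)],.024,cam)[:,:2]*1000; print(w.round(1),w.mean(0))
c=blobs(hsvmask(im,82,100,120,150)&(np.mgrid[:384,:512][0]<265)&(abs(np.mgrid[:384,:512][1]-254)<33),800)
for k in c[:2]: print(rect(k,cam,.0255),k.min(0),k.max(0))
```

```text
[[517.2 -15.2]
 [558.9 -15. ]
 [559.4 -81.7]
 [517.3 -81.9]] [538.18783776 -48.45294876]
```

Run:
```python
from h import *
px,py=.5380,-.0483; Y=np.radians(78.5); b=np.array([.5012,-.2799])
ctrl.movel([px,py,-.018],max_speed=.12); down(px,py,-.018,-.0245,step=.0035)
ctrl.close_gripper(30); ctrl.pause(.1); s=get_state(); print(s["width"],s["gripper_force"],s["contact_force"],s["tcp_pos"])
ctrl.movel([px,py,-.015],max_speed=.04); ctrl.movel([px,py,.06]); s=get_state(); print(s["width"],s["gripper_force"])
e=np.array([np.cos(Y),np.sin(Y)]); ctrl.movep([*(b+.1*e),.08],q(Y)); ctrl.pause(.2); look("d0"); print(get_state()["time"])
im,d,cam=load("d0")
for n,m in (("or",hsvmask(im,8,36,100,150)),):
    for c in blobs(m,60):
        if c.mean(0)[1]<200: print(n,c.min(0),c.max(0),rect(c,cam,.038))
uv=np.argwhere(d>0)[:,::-1]; o,r=ray(None,uv,cam); P=(o+r*d[d>0][:,None])*1000
k=(P[:,2]>36)&(P[:,2]<41)&(np.hypot(P[:,0]-501,P[:,1]+280)<55); T=P[k]; s=(T[:,:2]-b*1000)@e
for g in (T[s>20],T[s<-20]): print("cheek top",len(g),cv2.minAreaRect(g[:,:2].astype(np.float32)),np.median(g,0))
k=(P[:,2]>15)&(P[:,2]<25)&(np.hypot(P[:,0]-501,P[:,1]+280)<38); print("bed",k.sum(),np.median(P[k],0),cv2.minAreaRect(P[k][:,:2].astype(np.float32)))
```

```text
0.041443153823999435 30.190279483795166 [-1.08731002 -0.38911093  4.31235209] [ 0.53801726 -0.04832096 -0.02434837]
0.040998407111353614 30.343725085258484
34.225
or [492  27] [511  85] [ 696.4 -120.4   35.4   11.9  -88.2]
or [453  33] [476  80] [ 671.5 -113.7   28.3    9.5   72.5]
cheek top 0 ((0.0, 0.0), (0.0, 0.0), 0.0) [nan nan nan]
cheek top 0 ((0.0, 0.0), (0.0, 0.0), 0.0) [nan nan nan]
bed 558 [ 495.31319685 -308.92083127   20.72892424] ((495.42254638671875, -307.0805358886719), (16.865135192871094, 30.590469360351562), 79.4615707397461)
  return _methods._mean(a, axis=axis, dtype=dtype,
  ret = um.true_divide(
```

View pics/d0.png

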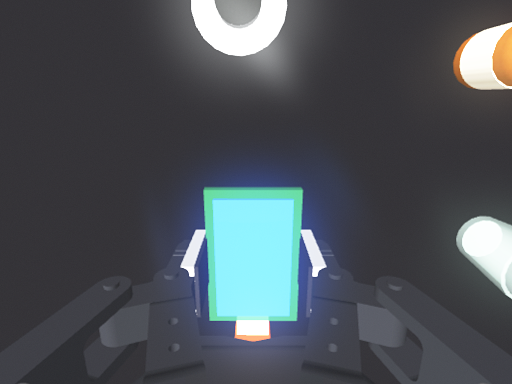

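The good plate is held level by its long edges at (204,188)–(302,320), but it hides the bed from this side; only a cheek shows at (253,330). I'll look from the other side at a safe height.

Run:
```python
from h import *
Y=np.radians(78.5); b=np.array([.5012,-.2799]); e=np.array([np.cos(Y),np.sin(Y)]); n=np.array([-e[1],e[0]])
ctrl.movel([*(b-.08*e),.09],max_speed=.2); ctrl.pause(.2); look("d1"); print(get_state()["time"])
im,d,cam=load("d1")
for c in blobs(hsvmask(im,8,36,100,150),60):
    if c.mean(0)[1]<250 and abs(c.mean(0)[0]-250)<120: print(c.min(0),c.max(0),rect(c,cam,.038))
uv=np.argwhere(d>0)[:,::-1]; o,r=ray(None,uv,cam); P=(o+r*d[d>0][:,None])*1000
S=(P[:,:2]-b*1000)@e; N=(P[:,:2]-b*1000)@n; near=(abs(N)<25)
for sg in (1,-1):
    k=near&(P[:,2]>36)&(P[:,2]<41)&(sg*S>28)&(sg*S<50)
    if k.sum(): print("cheek",sg,k.sum(),"S",np.percentile(S[k],[2,50,98]).round(1),"N",np.percentile(N[k],[2,50,98]).round(1),np.median(P[k,2]))
k=near&(P[:,2]>17)&(P[:,2]<24)&(abs(S)<30); print("bed",k.sum(),"S",S[k].min(),S[k].max(),"N",np.percentile(N[k],[2,50,98]),np.median(P[k,2]))
for c in blobs((d>0)&(d<.2)&hsvmask(im,40,125,50,90),500)[:2]: print(c.min(0),c.max(0))
```

```text
35.525
[227  13] [276  32] [ 508.2 -242.9   32.    11.2  -11.3]
[230 129] [274 142] [ 494.  -315.    31.9    9.3  -11.3]
cheek 1 508 S [36.8 39.6 42.9] N [-14.8   0.8  15.2] 38.15268422066165
cheek -1 352 S [-40.5 -37.9 -35.3] N [-15.    0.4  15.8] 38.31193473563287
bed 3211 S -29.979235810498984 29.993441586522238 N [-12.96433398   0.20305783  13.83051041] 20.357186619983313
[163 187] [340 334]
[208 336] [306 354]
```

View pics/d1.png

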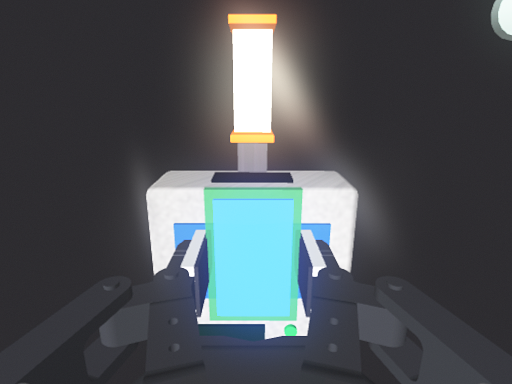

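The bed is clear at (252,80) between cheeks at rows 22 and 135, and the plate is held square at (205,188)–(302,320). The new bed centre is about 1 mm from the first estimate.

Run:
```python
from h import *
Y=np.radians(78.5); b=np.array([.5012,-.2799]); e=np.array([np.cos(Y),np.sin(Y)]); n=np.array([-e[1],e[0]])
f=np.load("pics/d1.npz"); im,d,cam=load("d1")
w=onz(None,[(205,188),(302,188),(297.5,320.5),(208,320.5)],f["pos"][2]+.0484,cam)[:,:2]-f["pos"][:2]
S,N=w@e*1000,w@n*1000; print("plate in tool S",S.round(1),S.mean(),"N",N.round(1))
off=np.clip(S.mean(),-2,2)/1000*.7; t=b+.0007*e+.0004*n-off*e; print(t)
ctrl.movel([*t,.06],max_speed=.15); ctrl.movel([*t,-.005]); ctrl.movel([*t,-.020],max_speed=.06)
z=down(*t,-.020,-.0260,lim=3,step=.001); s=get_state(); print(z,s["tcp_pos"],s["contact_force"],s["wrist_torque"],s["width"],s["time"])
look("e0")
```

```text
plate in tool S [ 33.4  33.5 -33.3 -33.4] 0.059497209388377215 N [ 19.9 -21.1 -22.1  21.1]
[ 0.50093928 -0.27917512]
contact -0.025000000000000005 7.984482247990708
-0.025000000000000005 [ 0.50100292 -0.27921214 -0.02432032] [-1.76364157  0.94308193  6.99941753] [ 0.15296339  0.43647161 -0.01286472] 0.04110634315944163 38.4833
```

Run:
```python
from h import *
Y=np.radians(78.5); t=np.array([.50094,-.27918]); e=np.array([np.cos(Y),np.sin(Y)]); n=np.array([-e[1],e[0]])
ctrl.ungrasp(); ctrl.pause(.1); ctrl.movel([*t,.08],max_speed=.15); ctrl.movel([*(t-.05*e),.10],max_speed=.15); ctrl.pause(.2); look("f0"); print(get_state()["time"])
im,d,cam=load("f0")
for c in blobs(hsvmask(im,8,36,100,150),60):
    if abs(c.mean(0)[0]-250)<60: r=rect(c,cam,.038); print("cheek",r,(r[:2]/1000-t)@e*1000,(r[:2]/1000-t)@n*1000)
for c in blobs(hsvmask(im,82,125,50,120),300):
    r=rect(c,cam,.0255); print("coat",r,(r[:2]/1000-t)@e*1000,(r[:2]/1000-t)@n*1000,c.min(0),c.max(0))
cv2.imwrite("pics/f0c.png",cv2.resize(im[0:240,130:380],None,fx=2.4,fy=2.4))
```

```text
40.75
cheek [ 494.2 -314.8   31.3   10.6  -14.6] -36.24865785656591 -0.4967933147961026
cheek [ 508.9 -240.6   31.2    5.3  -11.4] 39.39246386223249 -0.10858573896630333
coat [ 471.5 -426.1  129.3   70.9  -11.3] -149.83992959213464 -0.44215362053732077 [180 256] [325 323]
coat [ 517.1 -281.9   67.1   65.3  -11.5] 0.5563906236132407 -16.377864008287336 [230  80] [316 165]
```

View pics/f0c.png

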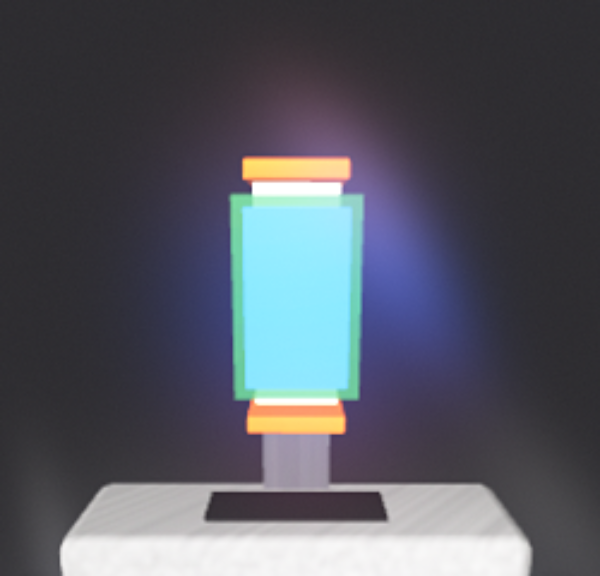

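The good plate lies flat between the cheeks with a gap at each end: glass at crop (231,195)–(363,399), cheeks at rows 168 and 417. It is within about 1 mm of centre, and the gripper is clear.

```bash
python3 -c "
from h import *
print(ticket.close_job(), get_state()['time'])"
```

```text
the job is handed in; nothing more can be done
the job is handed in; nothing more can be done
```

The job is handed in at about 41 s: the red-cross plate lies flat in the reject bin and the good plate is on the reader bed within about 1 mm of centre, both coated side up; on the way the gripper once closed on nothing well above the reject plate (coating untouched), and I rested that plate on the post too, to retake it lower and avoid a drop into the bin.

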